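Knock the round-headed locking pin home

TASK

Two wooden jig blocks stand on the bench, each with a steel locking pin standing proud. Pick up the wooden mallet and knock the pin with the round head down with it until it is fully home in its block (do not push it with the gripper); leave the pin with the square head as it is. Then set the mallet down on the bench.

Things in the scene. Friction and masses are not known exactly. Their poses are not given: they have to be found in the camera images.
- mallet_grip (a point): Grip point on the mallet's handle near the head: a pale, flat-sided wooden bar, 22 mm wide, 26 mm high, lying level, its centre line 44 mm above the bench. x runs along the handle towards the head, z up. The head's axis is 55 mm away along +x, the lower striking face 44 mm below, the head's top 36 mm above; the handle goes on 90 mm along -x. Gripped firmly here it stays level while striking
- mallet_head (a point): Centre of the mallet's head: a dark wooden barrel 80 mm long and 52 mm thick (47 mm across its two flat faces), standing upright on one face on the bench, so that its striking axis is vertical (z up). The mallet weighs about 0.3 kg and balances about 15 mm from here towards the handle
- round_head (a point): Centre of the flat top of the round steel pin head (disc 40 mm across, 10 mm thick) that is to be struck; z up. It is 81 mm above the bench with the pin fully up, 59 mm when home, lying on the steel collar of its block. The block, 84 x 84 mm of wood with its top 45 mm above the bench, is fixed
- round_pin (a joint): How far the round-headed pin has been driven down, in m: 0 fully up, 0.022 fully home at its stop. It starts 0 to 4 mm down. A sprung detent resists it with a steady 7 N or so and it stays where it is left
- square_pin (a joint): The same for the other pin, on a block like the first about 13 to 24 cm away; its head is a square plate, 34 x 34 x 10 mm. Not to be driven

How it is judged (in metres and radians):
On the way, in this order (a step that is already met when the one before it is completed fails the run):
1. the mallet is picked up off the bench (height (world z) of mallet_grip above 0.09 m), for 0.1 s.
2. the round-headed pin is home with the held mallet on or over it (value of joint round_pin above 0.017 m and height (world z) of mallet_grip above 0.075 m and horizontal distance between mallet_grip and round_head below 0.11 m), for 0.05 s.
At the end, for the whole second after the job is handed in: The round-headed pin is home (within 5 mm of its stop), the square-headed pin is not more than 8 mm down, and the mallet lies or stands on the bench (the grip point of its handle between 0 and 60 mm above the bench) (value of joint round_pin above 0.017 m and value of joint square_pin below 0.008 m and height (world z) of mallet_grip between 0 and 0.06 m); the robot touches nothing.
It fails at once if the round-headed pin is pushed by the gripper or arm itself (contact force between any of the fingers, the arm and round_pin above 4 N).
It fails at once if the square-headed pin is driven down (value of joint square_pin above 0.008 m).
It also fails if it takes over 45 s, if anything falls off the work surface, if the arm or the gripper's body presses on something with over 40 N, if the wrist force passes 120 N, or if a joint passes its speed limit or range.

ROBOT

A 6-joint arm with a two-finger parallel gripper is mounted at the origin on the work surface; the furniture and walls round the work are solid. World frame = base frame: x ahead of the robot, y to its left, z up, the work surface at z = 0. Lengths are in mm, angles in rad, forces in N, time in s.
With the tool pointing down it reaches from about 400 to 925 mm from the base axis. Payload 12.5 kg.
Tool frame: the origin (TCP) lies midway between the tips of the shut fingers; the grasp point (between the pads) lies 19 mm behind it (env.tcp_to_grasp is the distance from the TCP to the grasp point, in mm); z points along the fingers, y is the line along which they close (so a half turn about z gives the same grasp; the last joint's range is limited). The gripper opens to 95 mm and grips with 3 to 60 N. Pads are 20 mm wide; open, the fingers measure 119 mm over their backs; the gripper's body (75 mm by 180 mm) begins 59 mm behind the grasp point.
Start: joints at [-1.343, 0.491, 1.559, -0, 1.092, -0.106], TCP at [204.796, -590.513, 214.661] pointing down, gripper open.
Joint ranges: [-3.1, 3.1], [-0.84, 2.19], [0.05, 2.79], [-1.13, 4.28], [0.06, 2.93], [-2.69, 2.69]. Speed limits (rad/s): [2.22, 2.22, 2.79, 3.14, 3.14, 3.14].

INTERFACE

Orientations are given as [roll, pitch, yaw] about the fixed x, y, z axes, in that order (R = Rz(yaw) Ry(pitch) Rx(roll)).
In Python, from cell import env gives the robot as it stands. The module is installed in compiled form; this text tells all that it offers.
- The arm moves only by the tool step_arm, never from a script. Its argument "plan" is a list that holds one entry, the list of rows, each a list of 5 numbers: the shift along the tool's x, y, z in mm, then the turn about the tool's z in degrees, then the opening, from -1 (shut) to 1 (fully open). A call has 1 to 8 rows; each row is the pose to reach, as a shift and turn from the pose commanded when the call began, along the tool's axes at that moment; what a row does not reach only later rows make up. A row lasts 1/12 s, in which the tool goes at most 41.7 mm and 7.16 degrees, less where a joint would pass 70% of its speed; a pose out of reach is approached as far as the arm can. A call with a gripper value outside its range is refused whole. The fingers move at their own pace and stop on an object; the grip force is fixed at half the most. Time passes only in rows, so rows that repeat a pose let the fingers close. It gives the time, the measured TCP pose, the force, the opening and the grip force at its end, in the units of the state.
- env.state(): the state, without advancing time (a new reading comes with each control period).
- env.read_camera(name): name is "scene" or "top"; returns the picture (400x640x3 uint8, blue, green, red); there is no depth.
- env.get_calibration(name): a dict with "K" (3x3 intrinsics, pixels), "extrinsics" (4x4, takes a point from world to camera coordinates). Camera axes: x right, y up, looking along -z (the intrinsics and any distortion apply to the point x, -y, -z); pixel columns grow to the right and rows downward; lengths in mm; the calibration is good to about 2 mm. A picture is of the moment at which its call begins. get_calibration takes no time and is no camera call.
- env.job_done(): hands the job in; it is judged then, once.
The state is a dict: "t": time; "joints": joint angles; "qvel": joint speeds; "tau": joint torques, N m; "eef_pos": TCP position; "tcp_rot": TCP orientation; "ft_force": force on the tool from outside, world axes, zero at the start; "moment": the same for the moment, N m; "opening": opening from 0.0 (shut) to 1.0 (fully open); "grip_force": force on a finger pad.
Only numpy, scipy, OpenCV 4.12 (cv2) and the standard library are available. Lean on these libraries where they do the work, as an engineer would, in place of code of your own. Each camera call takes 0.05 s, during which the arm holds its last target. There are 200 camera calls.

## Working session

There is one attempt and no reset: what is moved stays moved. The work goes in short steps, Python scripts to look and compute and a tool call to move; the robot and the scene stay as the last step left them, time stands still between calls to the robot, and variables do not carry over. Pictures are saved under pics/ and viewed, at most 10 in all, crops included, and the job is handed in when it is done.

Besides the shell and the picture viewer there is one more tool, called in YAML: its name, and indented under it one key for each argument. step_arm: Moves the arm, as the interface text tells. Its arguments: {"type":"object","properties":{"plan":{"type":"array"}},"required":["plan"]}

```bash
mkdir -p pics; cat > h.py <<'E'
import numpy as np, cv2
from cell import env
def cal(n):
    c=env.get_calibration(n); return np.array(c["K"]),np.array(c["extrinsics"])
def ray(n,u,v):
    K,E=cal(n); d=np.linalg.inv(K)@[u,v,1]; d=np.array([d[0],-d[1],-d[2]])
    R,t=E[:3,:3],E[:3,3]; return -R.T@t, R.T@d
def onz(n,u,v,z):
    o,d=ray(n,u,v); return o+d*(z-o[2])/d[2]
def proj(n,p):
    K,E=cal(n); q=E[:3,:3]@np.array(p)+E[:3,3]; q=K@[q[0],-q[1],-q[2]]; return q[:2]/q[2]
E
python3 - <<'E'
from h import *
for n in("scene","top"):
    cv2.imwrite(f"pics/{n}0.png",env.read_camera(n)); c=env.get_calibration(n); print({k:v for k,v in c.items()}); print(ray(n,320,200))
print(env.state())
E
```

```text
{'K': array([[508.98453694,   0.        , 316.42994426],
       [  0.        , 508.98453694, 194.21010984],
       [  0.        ,   0.        ,   1.        ]]), 'extrinsics': array([[-7.25731710e-01,  6.87863888e-01,  1.25202967e-02,
         3.22267922e+02],
       [-5.22819820e-01, -5.63248150e-01,  6.39852294e-01,
         2.09222193e+02],
       [ 4.47183320e-01,  4.57815240e-01,  7.68395916e-01,
        -1.59817386e+03],
       [ 0.00000000e+00,  0.00000000e+00,  0.00000000e+00,
         1.00000000e+00]])}
(array([1057.94225085,  627.83589515, 1090.12407638]), array([-0.44632639, -0.44658335, -0.77558666]))
{'K': array([[503.37519107,   0.        , 321.81695834],
       [  0.        , 503.37519107, 194.13999896],
       [  0.        ,   0.        ,   1.        ]]), 'extrinsics': array([[ 2.99755446e-03, -9.99916496e-01,  1.25703983e-02,
         2.42760158e+01],
       [ 9.84717952e-01,  5.14044013e-03,  1.74080815e-01,
        -5.06922466e+02],
       [-1.74130896e-01,  1.18564802e-02,  9.84651134e-01,
        -1.34550632e+03],
       [ 0.00000000e+00,  0.00000000e+00,  0.00000000e+00,
         1.00000000e+00]])}
(array([ 264.80866281,   42.83276225, 1412.79463976]), array([ 0.16265656, -0.00830707, -0.98672305]))
{'t': 0.1, 'joints': array([-1.34256315e+00,  4.91496484e-01,  1.55938580e+00,  2.04815942e-05,
        1.09169870e+00, -1.05591374e-01]), 'qvel': array([ 0.00140522, -0.00194454, -0.0022644 , -0.001296  ,  0.0007401 ,
       -0.00125385]), 'tau': array([ 4.78683374e-03, -6.13620615e+01, -2.58607543e+01,  6.94253622e-02,
        4.70460684e-02, -7.75748822e-05]), 'eef_pos': array([ 204.76965389, -590.27845747,  214.12285219]), 'tcp_rot': array([-3.14061174e+00, -1.22231165e-04,  3.33815042e-01]), 'ft_force': array([ 0.28001997, -0.20953487, -0.98139225]), 'moment': array([-0.00166669, -0.01666939, -0.01998033]), 'grip_force': 0.0, 'opening': 1.0000625957540334}
```

View pics/scene0.png

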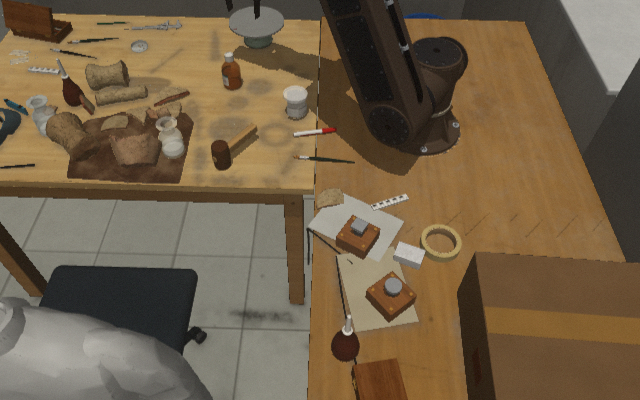

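View pics/top0.png

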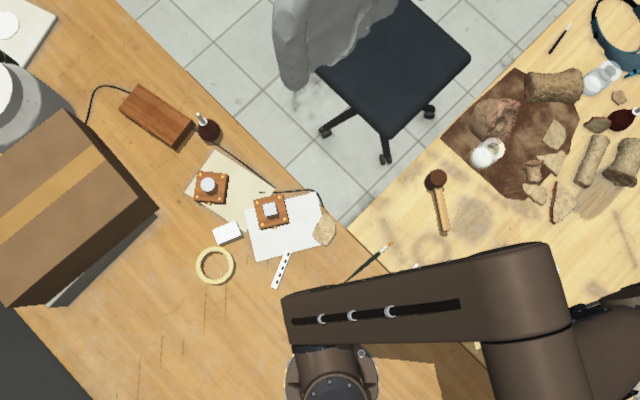

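The scene view shows the mallet head at (221,155) with its handle running to (255,130), the round pin at (393,287) and the square pin at (359,227). In the top view these are at (435,180), (208,185) and (270,210). Next I'll refine them.

```bash
cat > m.py <<'E'
from h import *
def masked(im,box,lo,hi):
    x0,y0,x1,y1=box; h=cv2.cvtColor(im[y0:y1,x0:x1],cv2.COLOR_BGR2HSV); m=cv2.inRange(h,lo,hi)
    n,l,s,c=cv2.connectedComponentsWithStats(m); i=1+np.argmax(s[1:,4]); return c[i]+[x0,y0],s[i,4],(l==i).astype(np.uint8)
E
python3 - <<'E'
from m import *
T=cv2.imread("pics/top0.png");S=cv2.imread("pics/scene0.png")
crop=lambda im,b:cv2.resize(im[b[1]:b[3],b[0]:b[2]],(400,300),interpolation=cv2.INTER_CUBIC)
cv2.imwrite("pics/c.png",np.vstack([np.hstack([crop(T,(400,160,480,220+0)),crop(T,(180,165,300,255))]),np.hstack([crop(S,(200,115,280,175)),crop(S,(330,210,450,300))])]))
for n,im,b in(("top",T,(195,175,222,198)),("scene",S,(380,274,408,300)),("top",T,(258,200,282,222)),("scene",S,(348,216,370,237))):
    c,a,_=masked(im,b,(0,0,90),(180,60,255)); print(n,c,a,onz(n,*c,79))
E
```

```text
top [207.42134831 184.23033708] 178 [526.17199593 334.89202757  79.        ]
scene [393.01428571 284.96666667] 210 [526.13742524 336.32241852  79.        ]
top [269.61142857 208.82857143] 175 [460.07394656 166.24259809  79.        ]
scene [360.46261682 222.68224299] 214 [452.70612684 166.02823398  79.        ]
```

View pics/c.png

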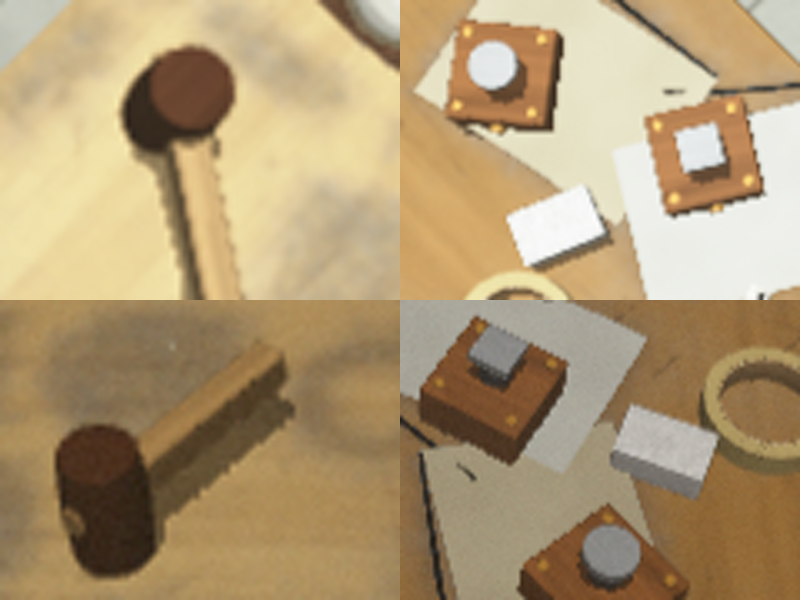

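The crops confirm the layout. The mallet head's top centre is at about (438.6,178.2) in the top view and (219.6,146) in the scene view. The round head is at about (207.9,184.5) in the top view, and its neighbour is the square plate.

```bash
python3 - <<'E'
from m import *
T=cv2.imread("pics/top0.png");S=cv2.imread("pics/scene0.png")
print("head",onz("top",438.6,178.2,80),onz("scene",219.6,146,80))
# handle: pale, saturated bar in top view: print line through mask
b=(425,190,460,240)
h=cv2.cvtColor(T[b[1]:b[3],b[0]:b[2]],cv2.COLOR_BGR2HSV)
for y in range(0,50,6): print(y+190,[tuple(map(int,p)) for p in h[y,::2]])
cv2.imwrite("pics/c2.png",cv2.resize(T[165:240,400:480],(640,600),interpolation=cv2.INTER_NEAREST))
E
```

```text
head [ 546.06346525 -289.84538586   80.        ] [ 547.82571645 -285.35852679   80.        ]
190 [(23, 78, 240), (20, 98, 145), (18, 104, 103), (17, 105, 80), (17, 108, 90), (19, 109, 190), (20, 100, 231), (19, 107, 224), (19, 107, 214), (19, 105, 141), (22, 87, 234), (22, 86, 235), (22, 85, 236), (23, 82, 237), (22, 81, 235), (23, 80, 236), (23, 79, 238), (22, 81, 235)]
196 [(22, 84, 236), (23, 82, 237), (23, 80, 238), (20, 95, 188), (20, 102, 138), (18, 109, 98), (19, 103, 227), (20, 102, 231), (19, 107, 217), (19, 104, 214), (23, 81, 239), (23, 78, 239), (23, 79, 238), (23, 81, 237), (23, 79, 237), (23, 77, 237), (22, 78, 234), (21, 75, 228)]
202 [(22, 80, 238), (22, 84, 235), (22, 86, 235), (22, 84, 236), (19, 100, 188), (19, 106, 113), (18, 112, 173), (20, 101, 232), (19, 103, 227), (19, 107, 219), (22, 85, 234), (23, 77, 239), (23, 80, 237), (22, 80, 235), (22, 77, 234), (21, 76, 227), (20, 74, 223), (20, 71, 212)]
208 [(22, 85, 235), (22, 85, 236), (22, 84, 236), (22, 85, 236), (23, 83, 236), (20, 100, 148), (19, 108, 99), (19, 109, 213), (19, 105, 229), (19, 108, 214), (18, 1
[... 803 characters left out ...]
, 112, 91), (19, 103, 227), (18, 106, 224), (19, 108, 213), (19, 105, 207), (20, 78, 215), (20, 77, 203), (19, 78, 202), (20, 76, 195), (20, 72, 197)]
232 [(21, 74, 221), (20, 76, 218), (20, 81, 218), (20, 76, 218), (21, 75, 219), (20, 77, 219), (20, 82, 220), (19, 90, 167), (19, 98, 127), (19, 99, 124), (19, 95, 132), (19, 86, 204), (20, 79, 223), (20, 82, 219), (20, 72, 209), (20, 72, 203), (19, 69, 200), (20, 67, 195)]
238 [(20, 77, 208), (20, 78, 208), (20, 80, 206), (20, 81, 207), (19, 80, 198), (19, 78, 197), (19, 81, 195), (20, 78, 195), (19, 87, 200), (20, 78, 205), (20, 74, 214), (20, 75, 224), (21, 79, 228), (21, 77, 231), (21, 79, 228), (19, 79, 220), (19, 76, 217), (20, 78, 217)]
```

View pics/c2.png

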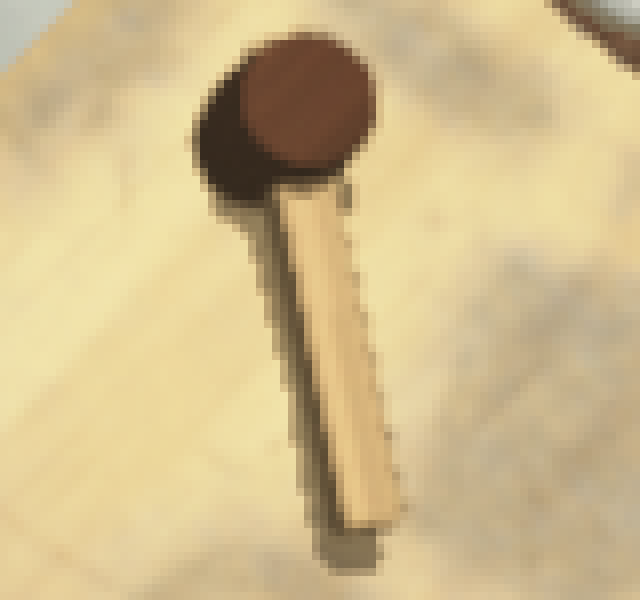

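The close crop shows the head's top centre at (438.5,177.4). The handle's centre line runs from (438.6,189.4) to its end at (446.2,230.3).

```bash
python3 - <<'E'
from h import *
a=onz("top",438.5,189.4,57);e=onz("top",446.1,230.3,57);H=onz("top",438.5,177.4,80)
print(a,e,H); d=(a-e)[:2];d/=np.linalg.norm(d); hd=(H-e)[:2]; L=np.linalg.norm(hd)
print("len",L,"(145)",d,hd/L, "grip from end",e[:2]+90*hd/L,"from head",H[:2]-55*hd/L)
g=(e[:2]+90*hd/L+H[:2]-55*hd/L)/2
ang=np.arctan2(hd[1],hd[0]); print(ang,np.degrees(ang))
s=env.state(); yaw=s["tcp_rot"][2]; p=np.array(s["eef_pos"])
c,si=np.cos(yaw),np.sin(yaw)
X=np.array([c,si,0]);Y=np.array([si,-c,0])  # tool down (roll pi)
D=np.r_[g,40]-p
print("grip",g,"tool dx,dy,dz",D@X,D@Y,-D[2],"turn(about tool z, down)",np.degrees(yaw-ang))
E
```

```text
[ 519.4764821  -294.13156648   57.        ] [ 406.83725993 -310.56156137   57.        ] [ 548.27886916 -289.65641137   80.        ]
len 142.97815958452358 (145) [0.98952866 0.1443365 ] [0.98925325 0.14621219] grip from end [ 495.87005254 -297.40246416] from head [ 493.86994034 -297.69808188]
0.14673822165089415 8.407480793851434
grip [ 494.86999644 -297.55027302] tool dx,dy,dz 369.998925181525 -181.51802687637954 174.12285219296814 turn(about tool z, down) 10.718712274519186
```

```bash
python3 - <<'E'
from h import *
print(proj("scene",[205,-590,214]))
for n,u,v in(("bottle",232,88),("bottletop@100",229,54),("jar",297,115),("disc",257,45)): print(n,onz("scene",u,v,100 if "@" in n else 0))
E
```

```text
[243.92098554  13.84685335]
bottle [ 311.9211342  -552.13395675    0.        ]
bottletop@100 [ 280.64721763 -590.2797452   100.        ]
jar [ 242.1908652  -303.37172113    0.        ]
disc [  92.45106061 -688.75435384    0.        ]
```

step_arm:
  plan:
    - [[30,-15,30,3,1],[60,-30,60,6,1],[90,-45,80,10.7,1],[120,-60,80,10.7,1]]

```text
t: 0.43
eef_pos: [298.1, -492.0, 130.7]
tcp_rot: [-3.136, 0.002, 0.141]
ft_force: [0.1, -0.5, 0.7]
opening: 1.001
grip_force: 0.0
```

step_arm:
  plan:
    - [[32,-24,0,0,1],[64,-48,0,0,1],[96,-72,0,0,1],[128,-96,0,0,1],[160,-120,0,0,1],[192,-144,0,0,1],[222,-165,0,0,1],[222,-165,20,0,1]]

```text
t: 1.1
eef_pos: [498.7, -295.5, 117.1]
tcp_rot: [3.138, -0.004, 0.151]
ft_force: [0.5, -0.1, 0.0]
opening: 0.997
grip_force: 0.0
```

```bash
python3 - <<'E'
from h import *
s=env.state(); print(s["eef_pos"],s["tcp_rot"])
T=env.read_camera("top");S=env.read_camera("scene")
cv2.imwrite("pics/t1.png",np.hstack([cv2.resize(T[140:260,380:480],(400,480)),cv2.resize(S[60:180,180:280],(400,480))]))
E
```

```text
[ 498.74920084 -295.5441214   117.07447878] [ 3.13803872 -0.00447629  0.15144403]
```

View pics/t1.png

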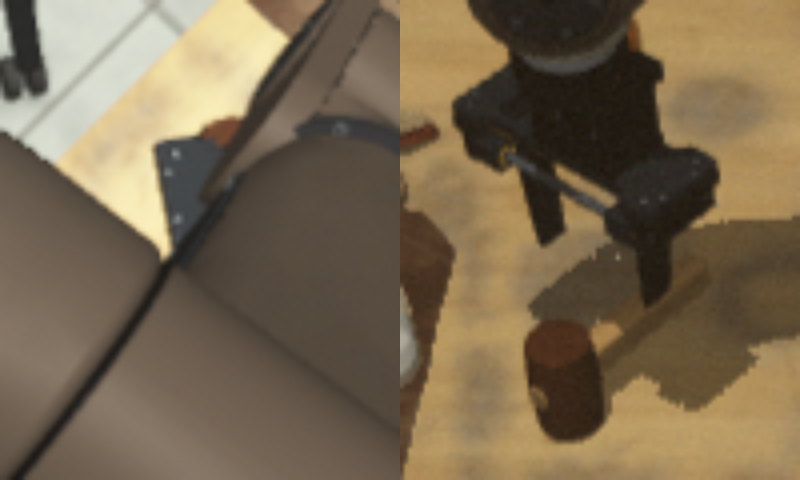

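The right half shows the open fingers straddling the handle behind the dark head, which sits at about (565,380) in the composite. I'll descend and grip.

step_arm:
  plan:
    - [[0,0,25,0,1],[0,0,50,0,1],[0,0,70,0,1],[0,0,85,0,1],[0,0,85,0,1],[0,0,85,0,1]]

```text
t: 1.7
eef_pos: [493.2, -299.5, 29.7]
tcp_rot: [-3.141, 0.001, 0.146]
ft_force: [-0.1, -1.2, -0.7]
opening: 0.999
grip_force: 0.0
```

step_arm:
  plan:
    - [[0,0,0,0,-1],[0,0,0,0,-1],[0,0,0,0,-1],[0,0,0,0,-1],[0,0,0,0,-1],[0,0,0,0,-1],[0,0,0,0,-1],[0,0,0,0,-1]]

```text
t: 2.37
eef_pos: [494.0, -298.7, 29.7]
tcp_rot: [3.141, -0.0, 0.147]
ft_force: [0.3, 0.1, -0.0]
opening: 0.496
grip_force: 0.0
```

step_arm:
  plan:
    - [[0,0,4,0,-1],[0,0,4,0,-1],[0,0,4,0,-1],[0,0,4,0,-1],[0,0,4,0,-1],[0,0,4,0,-1],[0,0,4,0,-1],[0,0,4,0,-1]]

```text
t: 3.03
eef_pos: [493.9, -298.7, 25.5]
tcp_rot: [-3.141, 0.0, 0.147]
ft_force: [-0.4, 0.0, -4.0]
opening: 0.234
grip_force: 30.0
```

step_arm:
  plan:
    - [[0,0,0,0,-1],[0,0,0,0,-1],[0,0,0,0,-1],[0,0,0,0,-1]]

```text
t: 3.37
eef_pos: [494.0, -298.8, 25.6]
tcp_rot: [3.141, -0.0, 0.147]
ft_force: [-0.0, 0.2, -3.7]
opening: 0.229
grip_force: 30.0
```

step_arm:
  plan:
    - [[0,0,-15,0,-1],[0,0,-40,0,-1],[0,0,-70,0,-1],[0,0,-100,0,-1],[0,0,-130,0,-1],[0,0,-140,0,-1],[0,0,-140,0,-1],[0,0,-140,0,-1]]

```text
t: 4.03
eef_pos: [493.6, -298.5, 164.8]
tcp_rot: [-3.141, 0.0, 0.147]
ft_force: [0.3, 0.1, -3.3]
opening: 0.234
grip_force: 30.0
```

```bash
python3 - <<'E'
from h import *
s=env.state(); print(s["eef_pos"],s["tcp_rot"],s["ft_force"],s["moment"],s["opening"])
S=env.read_camera("scene");T=env.read_camera("top")
cv2.imwrite("pics/s2.png",np.hstack([cv2.resize(S[40:180,170:290],(400,480)),cv2.resize(T[140:260,380:480],(400,480))]))
E
```

```text
[ 493.59784083 -298.51402853  164.80587509] [-3.14139571e+00  3.25892722e-04  1.47066434e-01] [ 0.32110526  0.10776051 -3.32937505] [-0.02131826  0.14155612  0.04854193] 0.23359517472438066
```

View pics/s2.png

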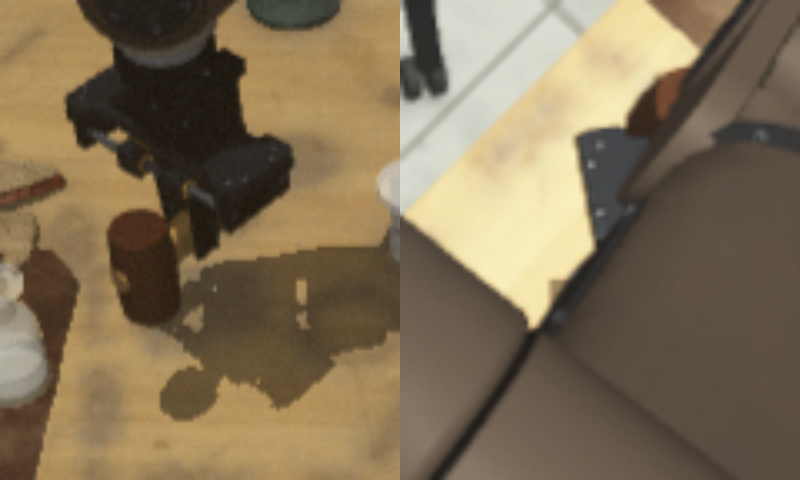

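The mallet is lifted and hangs level, with its head's top at scene pixel (212.6,107.7).

```bash
python3 - <<'E'
from h import *
p=np.array([493.6,-298.5]); H=onz("scene",212.6,107.7,219.3)[:2]
c,s=np.cos(.147),np.sin(.147)
print(H,H-p,"along",(H-p)@[c,s],"across",(H-p)@[-s,c])
off=0.5*(H-p)+0.5*55*np.array([c,s]); g=np.array([526,335.5])-off; d=g-p
print("target",g,"dx",d@[c,s],"dy",d@[s,-c])
E
```

```text
[ 547.70180078 -284.63833924] [54.10180078 13.86166076] along 55.548643140030634 across 5.787808909066677
target [471.7456887  324.54121296] dx 69.6389524294037 dy -619.5227035972972
```

step_arm:
  plan:
    - [[2,-12,0,0,-1],[5,-40,0,0,-1],[9,-75,0,0,-1],[13,-110,0,0,-1],[17,-145,0,0,-1],[21,-180,0,0,-1],[25,-215,0,0,-1],[28,-250,0,0,-1]]

```text
t: 4.8
eef_pos: [484.0, -45.1, 164.4]
tcp_rot: [-3.141, 0.002, 0.147]
ft_force: [0.9, 0.8, -3.9]
opening: 0.23
grip_force: 30.0
```

step_arm:
  plan:
    - [[4,-35,0,0,-1],[8,-70,0,0,-1],[12,-105,0,0,-1],[16,-140,0,0,-1],[20,-175,0,0,-1],[24,-210,0,0,-1],[28,-245,0,0,-1],[32,-280,0,0,-1]]

```text
t: 5.47
eef_pos: [474.2, 236.3, 164.3]
tcp_rot: [3.141, 0.002, 0.147]
ft_force: [1.0, -0.1, -3.1]
opening: 0.234
grip_force: 30.0
```

step_arm:
  plan:
    - [[4,-30,0,0,-1],[7,-60,0,0,-1],[9,-80,0,0,-1],[10,-88,0,0,-1],[10,-90,0,0,-1],[10,-90,0,0,-1],[10,-90,0,0,-1]]

```text
t: 6.05
eef_pos: [472.1, 323.9, 165.1]
tcp_rot: [3.141, 0.001, 0.147]
ft_force: [0.8, -0.5, -3.0]
opening: 0.232
grip_force: 30.0
```

```bash
python3 - <<'E'
from h import *
s=env.state(); print(s["eef_pos"],s["tcp_rot"],s["ft_force"],s["moment"],s["opening"])
S=env.read_camera("scene");T=env.read_camera("top")
cv2.imwrite("pics/s3.png",np.hstack([cv2.resize(S[190:320,320:450],(400,400)),cv2.resize(T[140:260,160:280],(400,400))]))
E
```

```text
[472.07310353 323.85163388 165.06273236] [3.14094348e+00 1.16016963e-03 1.46501404e-01] [ 0.8016602  -0.4524196  -2.97940528] [ 0.01400417  0.12521959 -0.0150815 ] 0.23201334620045042
```

View pics/s3.png

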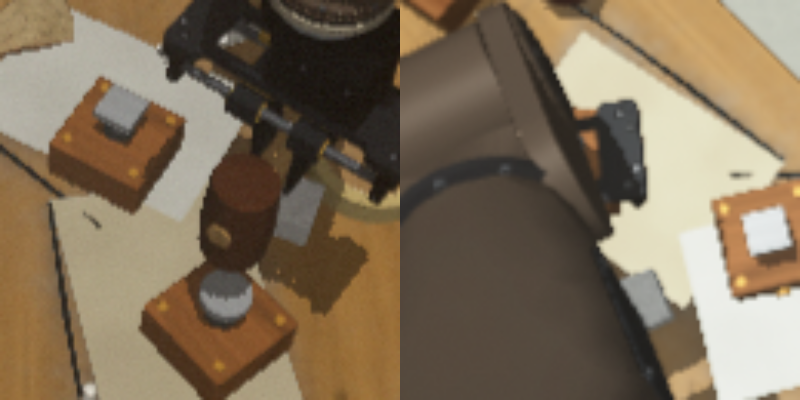

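The scene half shows the mallet head directly above the round pin: head top at scene pixel (399.6,248.5), pin at (393,285). The square pin is well clear. A numeric check comes before striking.

```bash
python3 - <<'E'
from h import *
print(onz("scene",399.6,248.5,219.5), proj("scene",[526,335.5,219.5]))
E
```

```text
[525.92282891 330.18153479 219.5       ] [401.5592011  250.11365203]
```

step_arm:
  plan:
    - [[0,-4,15,0,-1],[0,-4,40,0,-1],[0,-4,60,0,-1],[0,-4,72,0,-1],[0,-4,80,0,-1],[0,-4,80,0,-1]]

```text
t: 6.65
eef_pos: [471.7, 328.0, 84.8]
tcp_rot: [3.141, 0.001, 0.146]
ft_force: [-0.4, -1.0, -3.8]
opening: 0.231
grip_force: 30.0
```

step_arm:
  plan:
    - [[0,0,2,0,-1],[0,0,3,0,-1],[0,0,3,0,-1]]

```text
t: 6.9
eef_pos: [472.1, 328.5, 83.9]
tcp_rot: [3.142, -0.001, 0.147]
ft_force: [-2.0, -3.7, 4.3]
opening: 0.232
grip_force: 30.0
```

step_arm:
  plan:
    - [[0,0,-20,0,-1],[0,0,-50,0,-1],[0,0,-80,0,-1],[0,0,-83,0,-1],[0,0,-83,0,-1],[0,0,-83,0,-1]]

```text
t: 7.4
eef_pos: [471.4, 328.4, 165.2]
tcp_rot: [3.141, 0.0, 0.147]
ft_force: [0.1, 0.1, -3.9]
opening: 0.228
grip_force: 30.0
```

```bash
python3 - <<'E'
from h import *
S=env.read_camera("scene")
for z in(81,59):print(z,proj("scene",[526,335.5,z]))
cv2.imwrite("pics/s4.png",cv2.resize(S[215:315,340:440],(600,600),interpolation=cv2.INTER_CUBIC))
E
```

```text
81 [392.89199855 284.24837188]
59 [391.66112354 289.09602291]
```

View pics/s4.png

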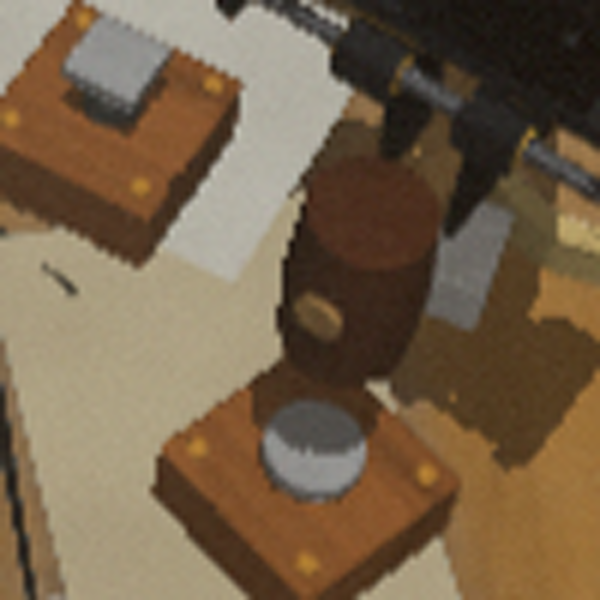

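The round head's centre is now at scene (392.3,289.5), which fits the home position of about 289.1. A second, slightly deeper knock will confirm the stop.

step_arm:
  plan:
    - [[0,0,20,0,-1],[0,0,50,0,-1],[0,0,70,0,-1],[0,0,78,0,-1],[0,0,85,0,-1],[0,0,85,0,-1],[0,0,85,0,-1]]

```text
t: 8.03
eef_pos: [471.5, 328.6, 80.1]
tcp_rot: [3.141, 0.001, 0.147]
ft_force: [0.3, 0.5, -3.1]
opening: 0.23
grip_force: 30.0
```

step_arm:
  plan:
    - [[0,0,-20,0,-1],[0,0,-50,0,-1],[0,0,-80,0,-1],[0,0,-85,0,-1],[0,0,-85,0,-1],[0,0,-85,0,-1]]

```text
t: 8.53
eef_pos: [471.4, 328.5, 164.8]
tcp_rot: [3.141, 0.001, 0.147]
ft_force: [-0.6, 0.4, -3.6]
opening: 0.228
grip_force: 30.0
```

```bash
python3 - <<'E'
from h import *
S=env.read_camera("scene");S0=cv2.imread("pics/scene0.png")
print(env.state()["eef_pos"],env.state()["moment"])
f=lambda im,a,b,c,d:cv2.resize(im[a:b,c:d],(400,400),interpolation=cv2.INTER_CUBIC)
cv2.imwrite("pics/s5.png",np.hstack([f(S0,265,315,365,415),f(S,235,315,360,440)]))
for im in(S0,S):
    h=cv2.cvtColor(im,cv2.COLOR_BGR2HSV); print([int(x) for x in h[274:306,392,1]],[int(x) for x in h[274:306,392,2]])
    m=cv2.inRange(h[270:310,370:415],(0,0,40),(180,70,255)); n,l,s,c=cv2.connectedComponentsWithStats(m); print(s[1:],c[1:]+[370,270])
E
```

```text
[471.16144643 328.41987337 164.15599793] [-0.02606189  0.08796585 -0.00939703]
[179, 176, 169, 74, 8, 4, 6, 7, 7, 4, 11, 9, 11, 8, 9, 9, 8, 9, 8, 18, 33, 34, 91, 151, 166, 166, 171, 169, 165, 168, 175, 176] [145, 167, 155, 117, 134, 132, 139, 139, 137, 135, 140, 136, 138, 136, 138, 136, 134, 139, 125, 83, 69, 53, 53, 88, 129, 135, 131, 131, 124, 120, 121, 119]
[[  0   0  22  16 182]
 [ 23   0  12  11  58]
 [ 15   8  17  18 246]
 [ 35  12   1   1   1]
 [  0  34   5   6  18]
 [ 37  35   8   5  23]] [[376.97802198 274.91758242]
 [399.37931034 273.72413793]
 [392.83333333 285.96747967]
 [405.         282.        ]
 [371.38888889 307.33333333]
 [411.08695652 307.69565217]]
[139, 147, 144, 157, 144, 143, 146, 99, 19, 29, 16, 25, 25, 25, 13, 14, 7, 7, 7, 7, 5, 5, 11, 14, 65, 174, 171, 169, 164, 165, 168, 172] [55, 64, 83, 73, 69, 73, 70, 72, 80, 80, 78, 81, 81, 83, 80, 106, 147, 145, 144, 146, 142, 144, 134, 93, 114, 135, 140, 136, 132, 128, 132, 129]
[[  0   0  18  16 175]
 [ 30   7   6   6  13]
 [ 14  12  17  17 229]
 [  0  33   6   7  21]
 [ 37  35   8   5  24]] [[376.54285714 275.08      ]
 [402.84615385 279.23076923]
 [391.81222707 289.60262009]
 [371.61904762 307.14285714]
 [411.16666667 307.66666667]]
```

View pics/s5.png

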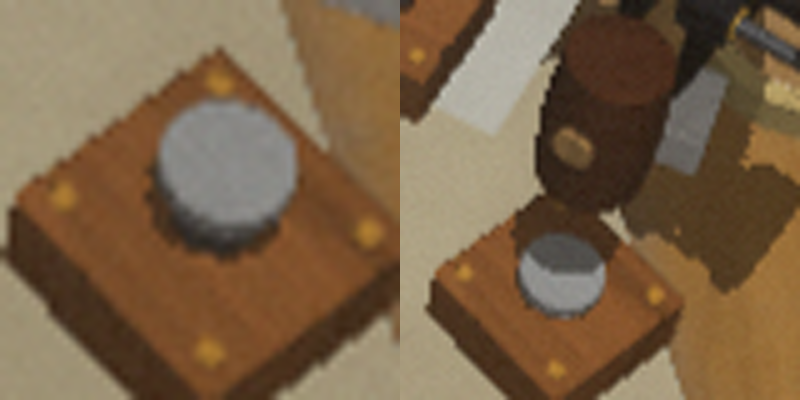

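Edge rows have moved down about 4.1 px, roughly 19 mm of travel on top of the starting depth, so the pin is home or very close. I'll press once more with the mallet and watch the force.

step_arm:
  plan:
    - [[0,0,30,0,-1],[0,0,60,0,-1],[0,0,78,0,-1],[0,0,84,0,-1],[0,0,87,0,-1]]

```text
t: 9.0
eef_pos: [469.6, 327.7, 77.2]
tcp_rot: [3.139, 0.006, 0.147]
ft_force: [-13.2, -6.1, 24.6]
opening: 0.229
grip_force: 30.0
```

step_arm:
  plan:
    - [[0,0,2,0,-1]]

```text
t: 9.08
eef_pos: [469.8, 327.8, 76.5]
tcp_rot: [3.14, 0.005, 0.147]
ft_force: [-13.5, -7.6, 24.5]
opening: 0.228
grip_force: 30.0
```

step_arm:
  plan:
    - [[0,0,1,0,-1]]

```text
t: 9.17
eef_pos: [469.9, 327.9, 76.1]
tcp_rot: [3.14, 0.004, 0.147]
ft_force: [-13.5, -7.9, 23.6]
opening: 0.234
grip_force: 30.0
```

28 N of upward force against a 7 N detent means the pin is on its stop. I'll lift and carry the mallet back to its original clear spot.

step_arm:
  plan:
    - [[0,0,-20,0,-1],[0,0,-50,0,-1],[0,0,-80,0,-1],[0,0,-95,0,-1],[-3,20,-95,0,-1],[-6,50,-95,0,-1],[-10,85,-95,0,-1],[-14,120,-95,0,-1]]

```text
t: 9.83
eef_pos: [474.9, 207.0, 170.1]
tcp_rot: [3.141, 0.001, 0.148]
ft_force: [1.1, 0.4, -3.9]
opening: 0.231
grip_force: 30.0
```

step_arm:
  plan:
    - [[-4,35,0,0,-1],[-8,70,0,0,-1],[-12,105,0,0,-1],[-16,140,0,0,-1],[-20,175,0,0,-1],[-24,210,0,0,-1],[-28,245,0,0,-1],[-32,280,0,0,-1]]

```text
t: 10.5
eef_pos: [484.4, -75.4, 170.2]
tcp_rot: [-3.141, 0.001, 0.147]
ft_force: [0.3, 1.0, -3.3]
opening: 0.23
grip_force: 30.0
```

step_arm:
  plan:
    - [[-4,35,0,0,-1],[-8,70,0,0,-1],[-12,105,0,0,-1],[-16,140,0,0,-1],[-20,175,0,0,-1],[-23,205,0,0,-1],[-24,220,0,0,-1],[-24,220,0,0,-1]]

```text
t: 11.17
eef_pos: [493.2, -297.5, 169.8]
tcp_rot: [3.142, 0.0, 0.144]
ft_force: [-0.1, 1.3, -3.5]
opening: 0.237
grip_force: 30.0
```

```bash
python3 - <<'E'
from h import *
S=env.read_camera("scene"); print(env.state()["eef_pos"],env.state()["moment"])
cv2.imwrite("pics/s6.png",np.hstack([cv2.resize(S[40:180,170:290],(400,480)),cv2.resize(S[205:315,335:427],(400,480))]))
E
```

```text
[ 492.97679776 -295.66011792  169.81595479] [ 0.04566422  0.13157958 -0.0186468 ]
```

View pics/s6.png

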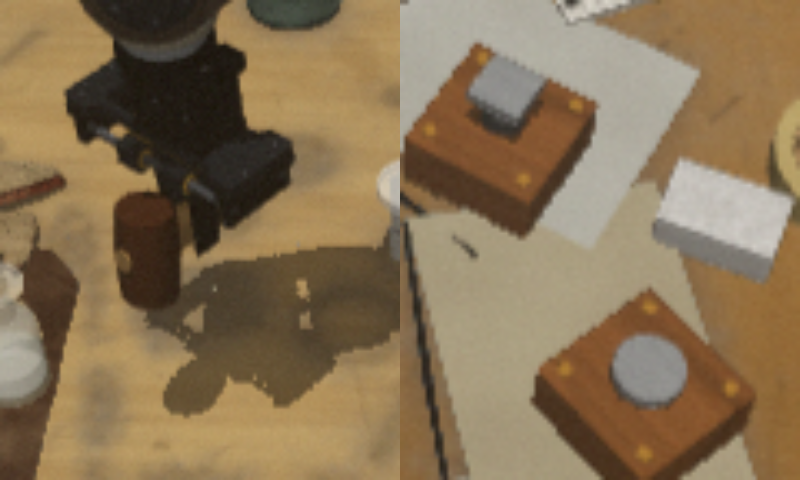

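The picture shows the round head now low on its block and the square pin still proud. The mallet is over its original clear spot, slightly tipped. I'll lower it.

step_arm:
  plan:
    - [[0,0,35,0,-1],[0,0,70,0,-1],[0,0,100,0,-1],[0,0,125,0,-1],[0,0,138,0,-1],[0,0,142,0,-1],[0,0,142,0,-1]]

```text
t: 11.8
eef_pos: [493.1, -293.4, 27.8]
tcp_rot: [-3.14, 0.002, 0.148]
ft_force: [-0.3, -0.8, -2.6]
opening: 0.232
grip_force: 30.0
```

step_arm:
  plan:
    - [[0,0,3,0,-1],[0,0,6,0,-1],[0,0,6,0,-1]]

```text
t: 12.05
eef_pos: [493.6, -294.7, 23.2]
tcp_rot: [3.141, -0.001, 0.147]
ft_force: [-0.0, -0.7, -4.5]
opening: 0.228
grip_force: 30.0
```

step_arm:
  plan:
    - [[0,0,2,0,-1],[0,0,4,0,-1],[0,0,4,0,-1]]

```text
t: 12.3
eef_pos: [493.3, -294.8, 18.6]
tcp_rot: [3.141, -0.0, 0.147]
ft_force: [0.0, 0.4, -3.1]
opening: 0.229
grip_force: 30.0
```

step_arm:
  plan:
    - [[0,0,2,0,-1],[0,0,3,0,-1],[0,0,3,0,-1]]

```text
t: 12.55
eef_pos: [493.1, -295.1, 17.0]
tcp_rot: [3.141, -0.0, 0.147]
ft_force: [-6.9, 0.9, 14.4]
opening: 0.228
grip_force: 30.0
```

Contact with the bench. Releasing, then retreating straight up.

step_arm:
  plan:
    - [[0,0,-1,0,0],[0,0,-1,0,0.2],[0,0,-1,0,0.4],[0,0,-1,0,0.6],[0,0,-1,0,1],[0,0,-1,0,1],[0,0,-1,0,1],[0,0,-1,0,1]]

```text
t: 13.22
eef_pos: [493.4, -294.8, 16.6]
tcp_rot: [3.142, 0.0, 0.147]
ft_force: [0.5, 0.0, -0.4]
opening: 0.732
grip_force: 0.0
```

step_arm:
  plan:
    - [[0,0,0,0,1],[0,0,0,0,1],[0,0,0,0,1],[0,0,0,0,1],[0,0,0,0,1],[0,0,0,0,1],[0,0,0,0,1],[0,0,0,0,1]]

```text
t: 13.88
eef_pos: [493.4, -294.8, 16.6]
tcp_rot: [3.141, -0.0, 0.147]
ft_force: [0.4, 0.7, 0.4]
opening: 1.002
grip_force: 0.0
```

step_arm:
  plan:
    - [[0,0,-20,0,1],[0,0,-50,0,1],[0,0,-80,0,1],[0,0,-110,0,1],[0,0,-140,0,1],[0,0,-160,0,1],[0,0,-160,0,1],[0,0,-160,0,1]]

```text
t: 14.55
eef_pos: [493.5, -294.9, 177.4]
tcp_rot: [3.14, -0.001, 0.147]
ft_force: [0.3, -0.2, -0.9]
opening: 0.998
grip_force: 0.0
```

```bash
python3 - <<'E'
from m import *
S=env.read_camera("scene"); S0=cv2.imread("pics/scene0.png"); print(env.state()["eef_pos"],env.state()["opening"],env.state()["ft_force"])
for im in(S0,S): print(masked(im,(195,125,245,180),(0,60,20),(14,255,110))[:2])
# handle/mallet difference and square-pin change
print(np.abs(S.astype(int)-S0)[210:262,330:385].mean(), np.abs(S.astype(int)-S0)[125:175,200:270].mean())
E
```

```text
[ 493.10650576 -294.60335898  176.2440011 ] 1.0013273291748028 [-0.83423489 -0.24399449  0.01569512]
(array([219.90625, 152.65625]), np.int32(320))
(array([223.2325, 150.99  ]), np.int32(400))
5.442657342657343 22.252857142857142
```

```bash
python3 -c "
from cell import env
print(env.job_done())"
```

```text
the job is handed in; nothing more can be done
None
```

The job is handed in, with no verdict returned: the round pin was driven onto its stop with the mallet, the square pin showed no visible change, and the mallet was set back on the bench with the gripper clear.

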